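# Pin the floating plates to the hidden bush

## Robot

A 6-joint arm with a two-finger parallel gripper is mounted at the origin on a cart in front of the work surface, level with it; the furniture and walls round the work are solid. World frame = base frame: x ahead of the robot, y to its left, z up, the work surface at z = 0. Lengths are in m, angles in rad, forces in N, time in s.
With the tool pointing down it reaches from about 0.375 to 0.9 m from the base axis. Payload 3.1 kg.
Tool frame: the origin (TCP) lies on the centre line of the jaws, within the pads' length; the fingertips stand 8 mm ahead of it and the grasp point (between the pads) lies 11 mm behind it; z points along the fingers, y is the line along which they close (so a half turn about z gives the same grasp; the last joint's range is limited). The gripper opens to 87 mm and grips with 3 to 60 N. Pads are 19 mm wide; open, the fingers measure 117 mm over their backs; the gripper's body (75 mm by 190 mm) begins 51 mm behind the grasp point.
Start: joints at [0.932, 0.527, 1.433, -0, 1.181, -0.178], TCP at [0.277, 0.56, 0.231] pointing down, gripper open.
Joint ranges: [-3.08, 3.08], [-0.75, 2.2], [0.22, 2.44], [-1.43, 4.57], [0, 2.65], [-2.85, 2.85]. Speed limits (rad/s): [2.79, 2.79, 3.14, 3.14, 3.14, 3.14].

## Interface

Orientations are given as a unit quaternion [x, y, z, w].
In Python, from rig import robot gives the robot as it stands. The module is installed in compiled form; this text tells all that it offers.
- The arm moves only by the tool send_rows, never from a script. Its argument "increments" is one flat list of numbers, 7 for each row, row after row: the turn, a rotation vector about the world's x, y, z in rad, then the shift along the world's x, y, z in cm, then the opening, from 0 (shut) to 1 (fully open). A call has 1 to 20 rows; each row shifts and turns the commanded pose from where the row before left it; what a row does not reach is not made up. A row lasts 1/12 s, in which the tool goes at most 41.7 mm and 7.16 degrees, less where a joint would pass 70% of its speed; a pose out of reach is approached as far as the arm can. A call is refused whole if a number of a shift passes 4.17 or a number of a turn 0.125, either way. A call with a gripper value outside its range is refused whole. The fingers move at their own pace and stop on an object; "newtons" is the grip in N (left out, the last holds). Time passes only in rows, so rows that do not move let the fingers close. It gives the time, the measured TCP pose, the force, the opening and the grip force at its end, in the units of the state.
- robot.get_obs(): the state, without advancing time (a new reading comes with each control period).
- robot.camera(name): name is "scene" or "side" or "wrist"; returns a dict with "image" (480x640x3 uint8, red, green, blue), "range_z" (480x640 float32, m along the optical axis (not along the pixel's ray), 0 where there is no reading), "fx", "fy", "cx", "cy" (pixels), "R" (3x3) and "t" (3): a world point X has camera coordinates R X + t. Camera axes: x right, y down, z forward; pixel columns grow to the right and rows downward; lengths in m; the calibration is good to about 2 mm. A picture is of the moment at which its call begins.
- robot.hand_in(): hands the job in; it is judged then, once.
The state is a dict: "time": time; "q": joint angles; "joint_velocities": joint speeds; "joint_torque": joint torques, N m; "position": TCP position; "tool_rot": TCP orientation; "ft_force": force on the tool from outside, world axes, zero at the start; "moment": the same for the moment, N m; "grip_width": finger opening in m; "grip_force": force on a finger pad.
Only numpy, scipy, OpenCV 4.12 (cv2) and the standard library are available. Lean on these libraries where they do the work, as an engineer would, in place of code of your own. Each camera call takes 0.05 s, during which the arm holds its last target. There are 200 camera calls.

## Task

Take the taper pin by its red handle out of the wooden stand and drive it down through both floating plates into the eccentric bush hidden under them, so that it pulls the holes into line; push it fully home, collar down on the top plate, and let go. The bush is off centre in an unknown direction, so search for its bore by feel with the pin's tip, yield sideways to the push of the bush, never load the fixture with more than 40 N, and leave the other things on the table alone.

Things in the scene. Friction and masses are not known exactly. Their poses are not given: they have to be found in the camera images.
- fixture: grey fixture block fixed to the table, 150 (its x) x 120 (its y) x 57 mm high; clips and screws at its corners rise to 64.5 mm. Origin: centre of its underside, on the table; z up. In its pocket, downward: aluminium top plate, steel middle plate, locked brass eccentric bush. Both plates stay level and cannot lift or turn; pushed sideways with 1 to 3 N they slide, and stay there
- top_hole (a point): centre of the 16 mm hole in the top face of the top plate (102x72 mm, 8 mm thick, faces 49 and 57 mm above the table); moves with the plate; axes as the fixture's. Starts up to 5 mm off the fixture's centre line in x and in y; can shift to 11 mm each way
- mid_level (a point): point fixed on the fixture's centre line at the level of the middle plate's top face, 48.5 mm above the table. That plate (8 mm thick, 16 mm hole, mostly hidden) starts with its hole up to 2.5 mm off this line in x and in y; can shift to 11 mm each way
- bush_level (a point): point fixed on the fixture's centre line at the level of the bush's top face, 40 mm above the table. The bush is 16 mm deep and open below down to the table; it does not give way. The centre of its 16 mm bore lies 8.5 mm to one side of this point; the direction differs every time, is hidden, and has to be felt with the pin
- pin: steel taper pin with a red square handle, 0.12 to 0.27 kg, upright in its stand, collar on the stand's top. Origin: centre of the tip; z up its axis. From the tip: taper 5 to 14 mm diameter over 26 mm, then 14 mm diameter to 52 mm; collar 28 mm diameter, 52 to 57 mm; handle 22x22 mm, sides along the pin's x and y, 57 to 102 mm. Grip its flat sides from above, about 85 mm from the tip
- pin_collar (a point): centre of the underside of the pin's collar, 52 mm above the tip on the pin's axis; z up the axis
- pin_stand: pale wooden stand fixed to the table, 60x60x58 mm on a 70x70 mm black rubber foot, with a 19 mm hole right through in its centre for the pin. Origin: centre of its underside
- pass_stamp: black hand stamp, 24x24x60 mm, standing; a bystander, origin at the centre of its underside
- bottle_1: small amber dropper bottle, 34 mm across, 102 mm high, standing; a bystander, origin at the centre of its underside
- tape_roll_green: roll of green tape, 96 mm across, 24 mm high, lying flat; a bystander, origin at the centre of its underside
- binder_clip: black binder clip, 32x42x17 mm; a bystander, origin at the centre of its underside
- loupe: black eye loupe, 38 mm across, 36 mm high; a bystander, origin at the centre of its underside
- solder_spool: blue and white solder spool, 56x83x40 mm; a bystander, origin at the centre of its underside

How it is judged:
On the way:
1. the pin is lifted clear of its stand (height (world z) of pin above 0.065 m), for 0.1 s.
At the end, for the whole second after the job is handed in: The pin stands upright (within 0.06 rad), released and at rest, through both plates and in the bush, its collar within 2 mm of the top plate's face and within 2.5 mm of the hole's centre, its tip within 12.5 mm of the fixture's centre line (z of pin_collar in the frame of top_hole between -0.003 and 0.002 m and horizontal distance between pin_collar and top_hole below 0.0025 m and horizontal distance between pin and fixture below 0.0125 m and angle between pin's own z axis and vertical below 0.06 rad and linear speed of pin below 0.02 m/s and contact force between the fingers and pin below 0.1 N); the robot touches nothing.
It fails at once if the pin loads the fixture with more than 40 N (contact force between pin and fixture above 40 N).
It fails at once if the fingers load the fixture with more than 40 N (contact force between the fingers and fixture above 40 N).
It fails at once if another thing on the table is moved more than 15 mm (distance of any of pass_stamp, bottle_1, tape_roll_green, binder_clip, loupe, solder_spool from where it was at the start of the episode above 0.015 m).
It also fails if it takes over 61 s, if anything falls off the work surface, if the arm or the gripper's body presses on something with over 40 N, if the wrist force passes 120 N, or if a joint passes its speed limit or range.

## Working session

There is one attempt and no reset: what is moved stays moved. The work goes in short steps, Python scripts to look and compute and a tool call to move; the robot and the scene stay as the last step left them, time stands still between calls to the robot, and variables do not carry over. Pictures are saved under pics/ and viewed, at most 10 in all, crops included, and the job is handed in when it is done.

Besides the shell and the picture viewer there is one more tool, called after "Emit:" as name(argument=value, ...), one argument or row to a line, values as JSON. send_rows: Moves the arm, as the interface text tells. Its arguments: {"type":"object","properties":{"increments":{"type":"array"},"newtons":{"type":"number"}},"required":["increments"]}

```bash
mkdir -p pics; ls; cat > h.py <<'E'
import numpy as np, cv2
from rig import robot
def look(name,save=None):
    c=robot.camera(name)
    if save: cv2.imwrite('pics/'+save,cv2.cvtColor(c['image'],cv2.COLOR_RGB2BGR))
    return c
def ray_plane(c,u,v,z):
    d=c['R'].T@np.array([(u-c['cx'])/c['fx'],(v-c['cy'])/c['fy'],1.]); o=-c['R'].T@c['t']
    return o+d*(z-o[2])/d[2]
def cloud(c):
    v,u=np.mgrid[0:480,0:640]; z=c['range_z']
    P=np.stack([(u-c['cx'])/c['fx']*z,(v-c['cy'])/c['fy']*z,z],-1)
    return (P-c['t'])@c['R']
E
python3 - <<'E'
from h import *
for n in ['scene','side','wrist']:
    c=look(n,n+'1.png'); print(n,-c['R'].T@c['t'],c['R'].T[:,2],c['fx'],(c['range_z']>0).mean())
print(robot.get_obs())
a=[cv2.imread(f'pics/{n}1.png') for n in ['scene','side']]
E
```

```text
pics
scene [0.23430201 0.79775111 0.8828188 ] [ 0.30047434 -0.66491282 -0.6838173 ] 508.4730139815668 0.9961165364583333
side [0.30720302 0.81214249 0.59444606] [ 0.31043195 -0.80158633 -0.51097099] 563.4317541213004 0.9959309895833334
wrist [0.2120756  0.59214299 0.38443546] [ 0.23993741 -0.11976855 -0.96337196] 427.0249695058847 0.995966796875
{'time': 0.15, 'q': array([ 9.32515626e-01,  5.28275256e-01,  1.43360835e+00,  1.65892722e-05,
        1.18141428e+00, -1.78509518e-01]), 'joint_velocities': array([ 0.00164878, -0.00270681, -0.00318027, -0.00029527, -0.00141529,
        0.00199964]), 'joint_torque': array([ 8.72957535e-04, -4.40428376e+01, -1.76843780e+01,  6.33942126e-02,
        5.51977346e-02, -9.34762079e-05]), 'position': array([0.27697936, 0.55965745, 0.2297824 ]), 'tool_rot': array([ 2.27869116e-01,  9.73691398e-01, -7.79451316e-04, -3.45646107e-04]), 'ft_force': array([-0.20359872, -0.50575961, -1.26629112]), 'moment': array([-0.00578857, -0.02450891, -0.03414065]), 'grip_force': 0.0, 'grip_width': 0.08693094755547516}
```

View pics/scene1.png

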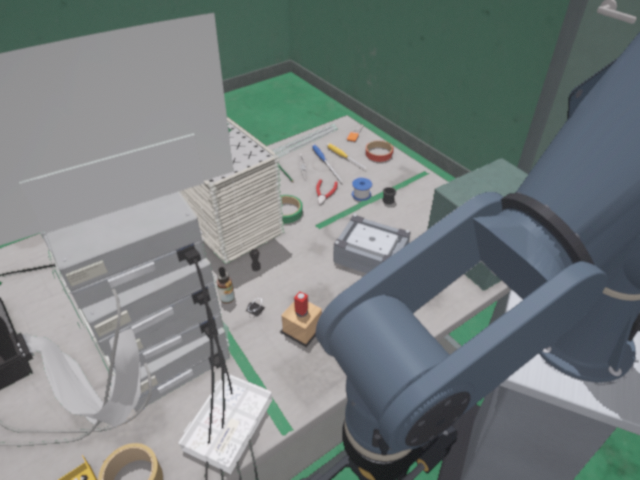

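View pics/side1.png

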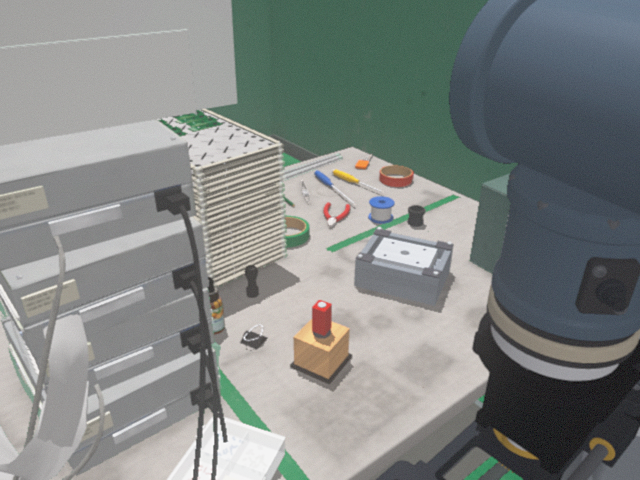

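Scene view: red handle about (301,303) in the stand, fixture about (372,245). Side view: handle about (321,318), fixture about (405,262). The arm hides neither of them; next I measure both.

```bash
cat >> h.py <<'E'
def redtop(c,P,win):
    h=cv2.cvtColor(c['image'],cv2.COLOR_RGB2HSV); m=((h[...,0]<8)|(h[...,0]>172))&(h[...,1]>140)&(h[...,2]>60)
    w=np.zeros_like(m); w[win[1]:win[3],win[0]:win[2]]=1
    return m&w
E
python3 - <<'E'
from h import *
for n,w,fw in [('scene',(280,280,325,325),(325,210,415,285)),('side',(300,290,345,345),(345,220,465,310))]:
    c=look(n); P=cloud(c); m=redtop(c,P,w); Q=P[m]; print(n,m.sum(),'ztop',np.percentile(Q[:,2],[5,50,95,99]))
    z=np.percentile(Q[:,2],97); T=Q[Q[:,2]>z-0.006]; print(' top c',T.mean(0),np.ptp(T,axis=0), 'minarea',cv2.minAreaRect((T[:,:2]*1000).astype(np.float32)))
    F=P[fw[1]:fw[3],fw[0]:fw[2]].reshape(-1,3); 
    F=F[(F[:,2]>0.045)&(F[:,2]<0.075)]; print(' fix',len(F),np.median(F,0),cv2.minAreaRect((F[:,:2]*1000).astype(np.float32)))
    W=P[w[1]-10:w[3]+60,w[0]-20:w[2]+40].reshape(-1,3); W=W[(W[:,2]>0.05)&(W[:,2]<0.064)]; print(' stand',len(W),np.median(W,0),cv2.minAreaRect((W[:,:2]*1000).astype(np.float32)))
E
```

```text
scene 158 ztop [0.07269365 0.09390497 0.10933148 0.11023037]
 top c [0.52663009 0.23431927 0.12498178] [0.31194283 0.58939024 0.77867896] minarea ((391.466064453125, 507.52313232421875), (21.9218807220459, 659.7353515625), 26.53325843811035)
 fix 2168 [ 0.48338806 -0.04877558  0.05728401] ((479.5941467285156, -50.658775329589844), (126.20375061035156, 150.58941650390625), 87.49860382080078)
 stand 571 [0.52753883 0.22689338 0.05824986] ((537.7059326171875, 214.2559356689453), (63.511688232421875, 62.119293212890625), 81.02517700195312)
side 204 ztop [0.06984355 0.0985862  0.11011921 0.11098497]
 top c [0.53375633 0.22401809 0.11407399] [0.24097266 0.60825386 0.48899837] minarea ((429.7890625, 510.44122314453125), (24.033954620361328, 650.8659057617188), 19.997940063476562)
 fix 3387 [ 0.47686796 -0.03967961  0.05798174] ((479.361572265625, -53.010597229003906), (126.77191925048828, 150.67816162109375), 88.61710357666016)
 stand 1049 [0.52840147 0.22612192 0.05900999] ((537.7238159179688, 213.18719482421875), (64.20838165283203, 61.1425895690918), 80.50137329101562)
```

View pics/wrist1.png

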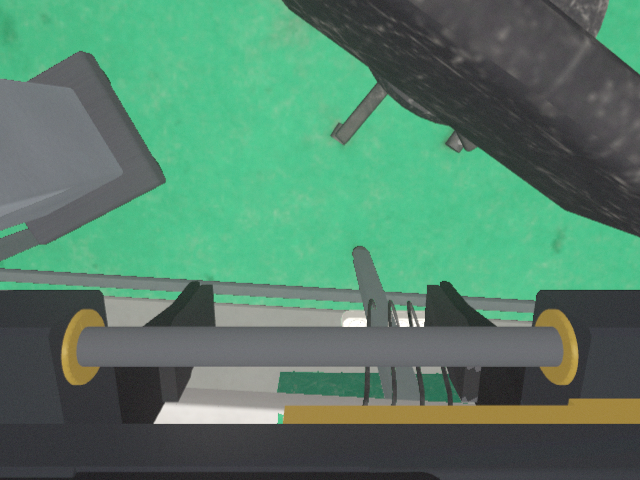

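Wrist view shows only the table edge and floor, no pin yet. The two views agree on the stand (0.538,0.214), top at 0.058, and the fixture (0.479,-0.052), top at 0.057. I'll check the path for tall obstacles before moving.

```bash
python3 - <<'E'
from h import *
a=np.array([.277,.56]);b=np.array([.538,.214]);d=(b-a)/np.linalg.norm(b-a)
for n,mx in [('scene',330),('side',440)]:
    P=cloud(look(n))[:, :mx].reshape(-1,3)
    P=P[(P[:,2]>0.12)&(P[:,2]<0.6)&(P[:,0]<.8)]
    s=np.clip((P[:,:2]-a)@d,0,.433); D=np.linalg.norm(P[:,:2]-a-s[:,None]*d,axis=1)
    for lo in (0,.1,.2): 
        q=P[(D>=lo)&(D<lo+.1)&(s>.1)]; print(n,lo,len(q),q.min(0) if len(q) else '',q.max(0) if len(q) else '')
E
```

```text
scene 0 1 [0.6348312  0.23808306 0.59689659] [0.6348312  0.23808306 0.59689659]
scene 0.1 13953 [0.56794323 0.23116556 0.12003962] [0.72068545 0.48632003 0.59999831]
scene 0.2 25138 [ 0.65533879 -0.03237783  0.12001418] [0.79977084 0.52547431 0.59999656]
side 0 0  
side 0.1 20870 [0.56772472 0.22853596 0.1201363 ] [0.71631058 0.48197001 0.51415163]
side 0.2 46857 [ 0.65585724 -0.03098847  0.12001389] [0.79986724 0.52518297 0.52115059]
```

Emit:
send_rows(
  increments=[0, 0, 0.025, 2.1, -2.9, 0, 1, 0, 0, 0.025, 2.1, -2.9, 0, 1, 0, 0, 0.025, 2.1, -2.9, 0, 1, 0, 0, 0.025, 2.1, -2.9, 0, 1],
)

```text
time: 0.68
position: [0.3618, 0.443, 0.2306]
tool_rot: [0.178, 0.984, 0.0, 0.0]
ft_force: [0.9, -0.1, -0.5]
grip_width: 0.0869
grip_force: 0.0
```

```bash
python3 - <<'E'
from h import *
P=cloud(look('side'))[:, :440].reshape(-1,3)
P=P[(P[:,2]>0.12)&(P[:,2]<0.5)]
for y in np.arange(.05,.5,.03):
    q=P[abs(P[:,1]-y)<.015]; q=q[q[:,0]>.45]; print(round(y,2),len(q),np.percentile(q[:,0],[0,1,5]).round(3) if len(q) else '', q[q[:,0].argmin()].round(3) if len(q) else '')
E
```

```text
0.05 1377 [0.742 0.745 0.748] [0.742 0.035 0.206]
0.08 1308 [0.759 0.761 0.763] [0.759 0.068 0.163]
0.11 1153 [0.773 0.776 0.778] [0.773 0.095 0.239]
0.14 0  
0.17 0  
0.2 0  
0.23 1391 [0.639 0.64  0.641] [0.639 0.237 0.491]
0.26 2948 [0.647 0.65  0.652] [0.647 0.245 0.48 ]
0.29 3391 [0.669 0.67  0.671] [0.669 0.279 0.427]
0.32 4266 [0.639 0.669 0.691] [0.639 0.334 0.157]
0.35 8053 [0.632 0.634 0.636] [0.632 0.346 0.259]
0.38 12883 [0.606 0.621 0.637] [0.606 0.395 0.201]
0.41 13201 [0.581 0.59  0.659] [0.581 0.424 0.132]
0.44 10007 [0.572 0.577 0.67 ] [0.572 0.455 0.188]
0.47 8074 [0.568 0.57  0.686] [0.568 0.476 0.132]
0.5 7354 [0.675 0.678 0.681] [0.675 0.513 0.178]
```

Emit:
send_rows(
  increments=[0, 0, 0.025, 2.2, -2.86, 0, 1, 0, 0, 0.025, 2.2, -2.86, 0, 1, 0, 0, 0.025, 2.2, -2.86, 0, 1, 0, 0, 0.025, 2.2, -2.86, 0, 1, 0, 0, 0.025, 2.2, -2.86, 0, 1, 0, 0, 0.025, 2.2, -2.86, 0, 1, 0, 0, 0.025, 2.2, -2.86, 0, 1, 0, 0, 0.025, 2.2, -2.86, 0, 1, 0, 0, 0, 0, 0, 0, 1, 0, 0, 0, 0, 0, 0, 1],
)

```text
time: 1.57
position: [0.5386, 0.2138, 0.2305]
tool_rot: [0.082, 0.997, 0.0, 0.0]
ft_force: [0.1, 0.3, 0.1]
grip_width: 0.0868
grip_force: 0.0
```

```bash
python3 - <<'E'
from h import *
c=look('wrist','w2.png'); P=cloud(c); m=redtop(c,P,(0,0,640,480)); n,l,s,ce=cv2.connectedComponentsWithStats(m.astype(np.uint8))
k=1+s[1:,4].argmax(); print(s[k],ce[k]); Q=P[l==k]; zt=np.percentile(Q[:,2],90); T=Q[Q[:,2]>zt-.004]
print(zt,T.mean(0),cv2.minAreaRect((T[:,:2]*1000).astype(np.float32)))
W=P.reshape(-1,3); W=W[(abs(W[:,2]-.058)<.004)&(np.linalg.norm(W[:,:2]-[.538,.214],axis=1)<.06)]
print('stand',len(W),np.median(W[:,2]),cv2.minAreaRect((W[:,:2]*1000).astype(np.float32)))
o=robot.get_obs(); print(o['position'],o['tool_rot'])
E
```

```text
[ 302  207   33   44 1056] [318.07481061 227.02462121]
0.10929554830646053 [0.53807952 0.21318288 0.10955685] ((508.36053466796875, 217.83889770507812), (21.579994201660156, 84.31306457519531), 80.95179748535156)
stand 4289 0.058661371729009544 ((539.676513671875, 213.0320587158203), (59.97450637817383, 60.18838119506836), 80.30374145507812)
[0.5373672  0.21490771 0.23037018] [ 8.09467059e-02  9.96718322e-01  1.92922026e-04 -4.24159898e-04]
```

View pics/w2.png

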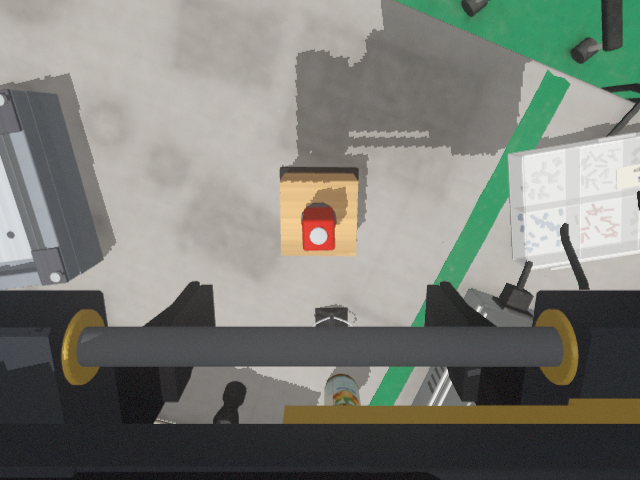

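The stand is centred at (318,215) with the handle top at about (319,237), square to the jaws. The binder clip (333,318) and bottle (343,390) are clear of the fingers. Descend and grasp.

Emit:
send_rows(
  increments=[0, 0, 0, 0.05, -0.12, -3, 0.8, 0, 0, 0, 0, 0, -3, 0.8, 0, 0, 0, 0, 0, -3, 0.8, 0, 0, 0, 0, 0, -3, 0.7, 0, 0, 0, 0, 0, -2, 0.7, 0, 0, 0, 0, 0, -1, 0.7, 0, 0, 0, 0, 0, 0, 0, 0, 0, 0, 0, 0, 0, 0, 0, 0, 0, 0, 0, 0, 0, 0, 0, 0, 0, 0, 0, 0, 0, 0, 0, 0, 0, 0, 0],
  newtons=45,
)

```text
time: 2.53
position: [0.5388, 0.2144, 0.0821]
tool_rot: [0.08, 0.997, 0.0, 0.001]
ft_force: [-0.1, 0.5, 0.3]
grip_width: 0.0356
grip_force: 0.0
```

Emit:
send_rows(
  increments=[0, 0, 0, 0, 0, 0, 0, 0, 0, 0, 0, 0, 0, 0, 0, 0, 0, 0, 0, 0, 0, 0, 0, 0, 0, 0, 0, 0],
)

```text
time: 2.87
position: [0.5381, 0.214, 0.0813]
tool_rot: [0.08, 0.997, 0.0, 0.0]
ft_force: [-0.2, -0.5, 5.5]
grip_width: 0.0215
grip_force: 45.0
```

Emit:
send_rows(
  increments=[0, 0, 0, 0, 0, 2, 0, 0, 0, 0, 0, 0, 3, 0, 0, 0, 0, 0, 0, 3, 0, 0, 0, 0, 0, 0, 3, 0, 0, 0, 0, 0, 0, 3, 0, 0, 0, 0, -0.4, -2.6, 0.5, 0, 0, 0, 0, -0.8, -3, 0.5, 0, 0, 0, 0, -0.8, -3, 0, 0, 0, 0, 0, -0.8, -3, 0, 0, 0, 0, 0, -0.2, -1, 0, 0, 0, 0, 0, 0, 0, 0, 0, 0, 0, 0, 0, 0, 0, 0],
)

```text
time: 3.87
position: [0.5077, 0.088, 0.2302]
tool_rot: [0.081, 0.997, 0.0, -0.0]
ft_force: [0.2, -0.1, -1.7]
grip_width: 0.0216
grip_force: 45.0
```

```bash
python3 - <<'E'
from h import *
c=look('wrist','w3.png'); P=cloud(c); o=robot.get_obs(); print(o['position'],o['tool_rot'],o['ft_force'],o['grip_width'],o['grip_force'])
W=P.reshape(-1,3); W=W[(abs(W[:,2]-.06)<.007)&(np.linalg.norm(W[:,:2]-[.479,-.052],axis=1)<.11)]
print('fix',len(W),np.median(W[:,2]),cv2.minAreaRect((W[:,:2]*1000).astype(np.float32)))
s=look('side','s3.png')
E
```

```text
[0.50799458 0.08858507 0.23026604] [ 8.01418173e-02  9.96783372e-01  4.31441643e-04 -1.13497616e-04] [ 0.12585926 -0.41784478 -3.34792254] 0.02129636455238765 44.99961988069117
fix 22198 0.057731716609173415 ((481.3010559082031, -53.75094223022461), (121.03266143798828, 150.16705322265625), 88.318115234375)
```

View pics/w3.png

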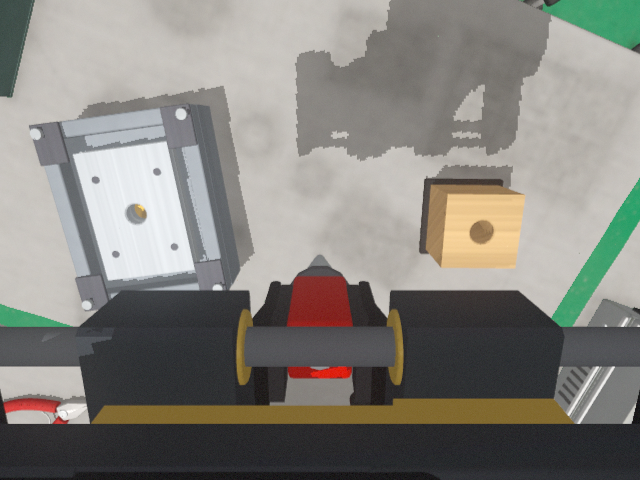

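The pin is held, and the fixture is at the left with the top hole at about (137,214). A brass patch shows in the hole at about (141,209). I'll enlarge the hole.

```bash
python3 - <<'E'
from h import *
c=look('wrist'); I=c['image']; print(c['fx'])
cr=I[189:239,107:167]; cv2.imwrite('pics/hole.png',cv2.cvtColor(cv2.resize(cr,None,fx=10,fy=10,interpolation=cv2.INTER_CUBIC),cv2.COLOR_RGB2BGR))
hsv=cv2.cvtColor(I,cv2.COLOR_RGB2HSV)
m=((hsv[...,2]<170)|(hsv[...,1]>70)).astype(np.uint8); m[:195]=0;m[235:]=0;m[:,:115]=0;m[:,160:]=0
n,l,s,ce=cv2.connectedComponentsWithStats(m); k=1+s[1:,4].argmax(); print(s[k],ce[k])
cs,_=cv2.findContours((l==k).astype(np.uint8),cv2.RETR_EXTERNAL,cv2.CHAIN_APPROX_NONE)
ct=max(cs,key=len)[:,0,:].astype(float); X=np.array([ray_plane(c,u,v,.057)[:2] for u,v in ct])*1000
print('circle',cv2.minEnclosingCircle(X.astype(np.float32)),cv2.fitEllipse(X.astype(np.float32)))
# plate & fixture
P=cloud(c); print('cam',-c['R'].T@c['t'])
for z in(.057,.0485,.040):
  for p in ((137,214),(141,209),(130,214),(144,214)): print(z,p,ray_plane(c,*p,z).round(4))
E
```

```text
427.0249695058847
[125 203  20  20 307] [134.62540717 212.63843648]
circle ((481.7007751464844, -52.97472381591797), 7.800448417663574) ((481.7161865234375, -53.000518798828125), (14.903462409973145, 14.96517276763916), 63.23927688598633)
cam [0.43636147 0.10027673 0.3850479 ]
0.057 (137, 214) [ 0.483  -0.0515  0.057 ]
0.057 (141, 209) [ 0.4797 -0.0473  0.057 ]
0.057 (130, 214) [ 0.4821 -0.0569  0.057 ]
0.057 (144, 214) [ 0.4839 -0.046   0.057 ]
0.0485 (137, 214) [ 0.4842 -0.0554  0.0485]
0.0485 (141, 209) [ 0.4808 -0.0511  0.0485]
0.0485 (130, 214) [ 0.4833 -0.0609  0.0485]
0.0485 (144, 214) [ 0.4851 -0.0498  0.0485]
0.04 (137, 214) [ 0.4854 -0.0593  0.04  ]
0.04 (141, 209) [ 0.4819 -0.0549  0.04  ]
0.04 (130, 214) [ 0.4845 -0.065   0.04  ]
0.04 (144, 214) [ 0.4864 -0.0536  0.04  ]
```

View pics/hole.png

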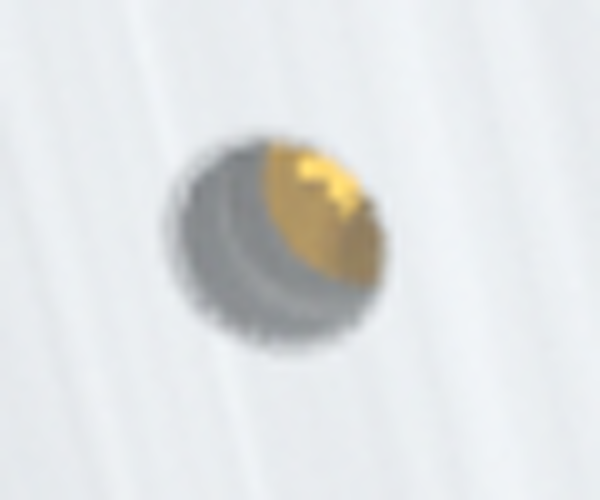

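Brass shows on the hole's right and upper side, but the view is slanted. I'll work out positions for the two steepest wrist views, one on each side of the pin.

```bash
python3 - <<'E'
from h import *
c=look('wrist'); o=robot.get_obs()['position']; hole=np.array([.4817,-.053])
for uv in ((235,262),(405,262)):
    c2=dict(c); c2['t']=-c['R']@((-c['R'].T@c['t'])-[0,0,.05])
    p=ray_plane(c2,*uv,.057)[:2]; print(uv,'move cm',(hole-p)*100, o)
E
```

```text
(235, 262) move cm [-3.74561003 -8.20048319] [0.50806057 0.08917852 0.23032531]
(405, 262) move cm [ -5.5873364  -19.71214588] [0.50806057 0.08917852 0.23032531]
```

Emit:
send_rows(
  increments=[0, 0, 0, -1.3, -2.8, -1, 0, 0, 0, 0, -1.2, -2.7, -2, 0, 0, 0, 0, -1.2, -2.7, -2, 0, 0, 0, 0, 0, 0, 0, 0, 0, 0, 0, 0, 0, 0, 0, 0, 0, 0, 0, 0, 0, 0],
)

```text
time: 4.57
position: [0.4718, 0.0066, 0.1808]
tool_rot: [0.08, 0.997, 0.0, 0.001]
ft_force: [-0.4, -0.3, -2.1]
grip_width: 0.0216
grip_force: 45.0
```

```bash
cat >> h.py <<'E'
def holes(c,hole,name):
    # rectify onto the z=0.040 plane directly: 20 px/mm-less crop, world axes (x right, y up), for bush; also crop raw
    p=c['R']@np.array([*hole,.057])+c['t']; u=c['fx']*p[0]/p[2]+c['cx']; v=c['fy']*p[1]/p[2]+c['cy']
    out=[]
    for z in (.057,.040):
        g=np.arange(-14,14.01,.1)/1000; X,Y=np.meshgrid(hole[0]+g,hole[1]-g)
        Q=np.stack([X,Y,np.full_like(X,z)],-1)@c['R'].T+c['t']
        out.append(cv2.remap(c['image'],(c['fx']*Q[...,0]/Q[...,2]+c['cx']).astype(np.float32),(c['fy']*Q[...,1]/Q[...,2]+c['cy']).astype(np.float32),cv2.INTER_CUBIC))
    cv2.imwrite('pics/'+name,cv2.cvtColor(np.hstack(out),cv2.COLOR_RGB2BGR)); print('hole px',u,v)
    t=out[0]; hsv=cv2.cvtColor(t,cv2.COLOR_RGB2HSV); m=((hsv[...,2]<170)|(hsv[...,1]>70)).astype(np.uint8)
    cs,_=cv2.findContours(m,cv2.RETR_EXTERNAL,cv2.CHAIN_APPROX_NONE); k=max(cs,key=cv2.contourArea); (a,b),r=cv2.minEnclosingCircle(k); e=cv2.fitEllipse(k)
    print('hole world mm',hole[0]*1000+a/10-14,hole[1]*1000+14-b/10,'r',r/10,'ell',hole[0]*1000+e[0][0]/10-14,hole[1]*1000+14-e[0][1]/10,e[1])
    b=out[1]; hb=cv2.cvtColor(b,cv2.COLOR_RGB2HSV); br=((hb[...,0]>10)&(hb[...,0]<32)&(hb[...,1]>80)).astype(np.uint8)
    ys,xs=np.nonzero(br)
    if len(xs): print('brass n',len(xs),'cent',hole[0]*1000+xs.mean()/10-14,hole[1]*1000+14-ys.mean()/10,'x',hole[0]*1000+xs.min()/10-14,hole[0]*1000+xs.max()/10-14,'y',hole[1]*1000+14-ys.max()/10,hole[1]*1000+14-ys.min()/10)
    return br
E
python3 - <<'E'
from h import *
c=look('wrist'); holes(c,np.array([.4817,-.053]),'hA.png'); o=robot.get_obs(); print(o['position'],o['ft_force'])
P=cloud(c); W=P.reshape(-1,3); W=W[(abs(W[:,2]-.06)<.007)&(np.linalg.norm(W[:,:2]-[.479,-.052],axis=1)<.11)]
print('fix',len(W),cv2.minAreaRect((W[:,:2]*1000).astype(np.float32)))
E
```

```text
hole px 235.48253079623515 259.7623454678939
hole world mm 481.38719024658207 -53.25531005859375 r 7.9036865234375 ell 481.6798400878907 -53.06568603515625 (146.4408416748047, 150.92239379882812)
brass n 5179 cent 482.4271867155822 -56.885035721181694 x 478.40000000000003 488.1 y -60.7 -52.1
[0.47222856 0.00682229 0.18113292] [-0.01465926  0.22898491 -2.21729204]
fix 19558 ((465.60211181640625, -53.467655181884766), (120.4953384399414, 118.83260345458984), 88.21747589111328)
```

View pics/hA.png

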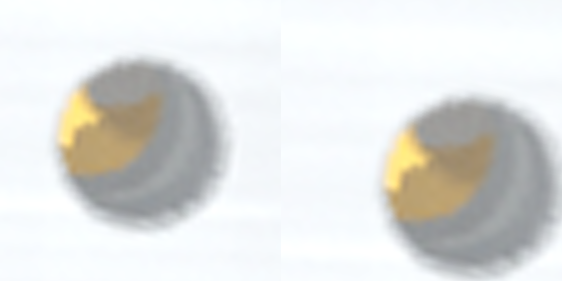

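Rectified view at z=40 (right half, x right, y up): brass lies left and below, and a grey opening at about (460,120) lies above it. That suggests the bore is towards +x+y. I'll confirm from the other side.

Emit:
send_rows(
  increments=[0, 0, 0, -0.6, -3.8, 0, 0, 0, 0, 0, -0.6, -3.8, 0, 0, 0, 0, 0, -0.6, -3.8, 0, 0, 0, 0, 0, 0, 0, 0, 0, 0, 0, 0, 0, 0, 0, 0, 0, 0, 0, 0, 0, 0, 0],
)

```text
time: 5.12
position: [0.4535, -0.1073, 0.1811]
tool_rot: [0.08, 0.997, 0.0, 0.001]
ft_force: [0.8, 0.7, -2.4]
grip_width: 0.0213
grip_force: 45.0
```

```bash
python3 - <<'E'
from h import *
c=look('wrist','w5.png'); holes(c,np.array([.4817,-.053]),'hB.png'); o=robot.get_obs(); print(o['position'],o['ft_force'])
E
```

```text
hole px 403.6453822319852 259.6961507896112
hole world mm 481.4717971801758 -53.1531478881836 r 7.902411651611328 ell 481.20646362304694 -53.36881103515625 (136.1781005859375, 138.88124084472656)
brass n 1520 cent 481.84078947368425 -54.067894736842106 x 479.30000000000007 486.50000000000006 y -58.3 -46.0
[ 0.45330438 -0.10670656  0.18093521] [-1.54793103  0.34186791 -3.40400495]
```

View pics/hB.png

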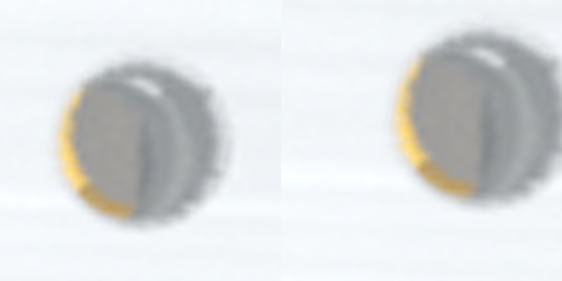

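In view B the brass crescent's inner edge is the near edge of the bore (the camera is on the -x side, so the near walls are hidden). I'll fit that arc with the known 8 mm radius.

```bash
python3 - <<'E'
from h import *
from scipy.optimize import least_squares
c=look('wrist'); hole=np.array([.4817,-.053]); br=holes(c,hole,'hB2.png')
pts=[]
cx,cy=205,105
for a in np.radians(np.arange(95,200,5)): # image angle (y down)
    r=np.arange(30,110,.5); x=(cx+r*np.cos(a)).round().astype(int);y=(cy+r*np.sin(a)).round().astype(int)
    ok=(x>=0)&(y>=0)&(x<281)&(y<281); h=br[y[ok],x[ok]]
    if h.any(): i=h.argmax(); pts.append((hole[0]*1000+x[ok][i]/10-14,hole[1]*1000+14-y[ok][i]/10))
p=np.array(pts); print(len(p),p[::4].round(1))
s=least_squares(lambda q:np.hypot(*(p-q).T)-8,[488,-50],loss='soft_l1'); print('free',s.x,s.fun.std())
f=np.array([481.3,-53.7])
s=least_squares(lambda q:np.hypot(*(p-f-8.5*np.array([np.cos(q[0]),np.sin(q[0])])).T)-8,[.5]); print('ang',s.x,f+8.5*np.array([np.cos(s.x[0]),np.sin(s.x[0])]),s.fun.round(1))
E
```

```text
hole px 402.8233048938485 260.4291954054644
hole world mm 481.45099334716804 -53.174139404296874 r 7.87545166015625 ell 481.65233001708987 -53.354986572265624 (138.25405883789062, 149.6598663330078)
brass n 1609 cent 481.72144188937233 -53.80913610938471 x 479.30000000000007 486.40000000000003 y -58.4 -45.5
19 [[486.1 -57.5]
 [483.4 -56.3]
 [481.7 -54. ]
 [480.5 -51.6]
 [480.4 -48.8]]
free [488.30565595 -49.78618456] 0.11359948695934458
ang [0.51367576] [488.70302563 -49.52325347] [0.4 0.4 0.5 0.5 0.6 0.5 0.4 0.3 0.3 0.3 0.4 0.6 0.5 0.4 0.4 0.3 0.3 0.4
 0.6]
```

```bash
python3 - <<'E'
from h import *
c=look('wrist'); P=cloud(c); o=robot.get_obs(); t=o['position']; print(t)
W=P.reshape(-1,3)-t; 
for lo,hi in ((-.078,-.07),(-.07,-.065),(-.065,-.06),(-.06,-.055),(-.03,-.015)):
    q=W[(W[:,2]>lo)&(W[:,2]<hi)&(np.hypot(W[:,0],W[:,1])<.02)]*1000
    if len(q): print(lo,len(q),'y',q[:,1].min().round(1),q[:,1].max().round(1),'mid',q[:,1].mean().round(2),'x',q[:,0].min().round(1),q[:,0].max().round(1),'zmin',q[:,2].min().round(1))
E
```

```text
[ 0.45309139 -0.1063668   0.18074799]
-0.078 7 y -2.4 1.1 mid -0.58 x -1.2 0.0 zmin -72.8
-0.07 8 y -1.5 2.3 mid 0.42 x -2.2 -1.1 zmin -69.2
-0.065 17 y -3.7 3.7 mid 0.2 x -3.0 0.0 zmin -64.8
-0.06 18 y -2.2 4.3 mid 1.16 x -3.9 -1.4 zmin -59.0
-0.03 422 y -12.2 13.5 mid 1.56 x -12.5 -1.4 zmin -22.6
```

The bore centre is about (0.4884,-0.0497) and the top hole (0.4815,-0.0532). The pin axis sits about (+1.2,+0.5) mm from the TCP. I'll enter the top hole biased toward the bore.

Emit:
send_rows(
  increments=[0, 0, 0, 1.0, 1.81, 0, 0, 0, 0, 0, 1.0, 1.81, 0, 0, 0, 0, 0, 1.0, 1.81, 0, 0, 0, 0, 0, 0, 0, -2, 0, 0, 0, 0, 0, 0, -2, 0, 0, 0, 0, 0, 0, -0.6, 0, 0, 0, 0, 0, 0, 0, 0, 0, 0, 0, 0, 0, 0, 0],
)

```text
time: 5.93
position: [0.4828, -0.053, 0.1346]
tool_rot: [0.079, 0.997, 0.0, -0.0]
ft_force: [-0.9, -0.9, -2.2]
grip_width: 0.0219
grip_force: 45.0
```

```bash
python3 - <<'E'
from h import *
o=robot.get_obs(); print(o['position'],o['ft_force'],o['tool_rot'])
c=look('wrist','w6.png')
b=look('side','s6.png'); I=b['image']
p=b['R']@np.array([.482,-.053,.06])+b['t']; u=int(b['fx']*p[0]/p[2]+b['cx']); v=int(b['fy']*p[1]/p[2]+b['cy']); print(u,v)
A=cv2.resize(I[max(v-60,0):v+40,max(u-70,0):u+70],None,fx=4,fy=4,interpolation=cv2.INTER_CUBIC)
cv2.imwrite('pics/s6c.png',cv2.cvtColor(A,cv2.COLOR_RGB2BGR))
E
```

```text
[ 0.48282931 -0.05299796  0.13462253] [-0.90500234 -0.85055842 -2.16994894] [ 7.92510969e-02  9.96854643e-01  8.16252300e-05 -2.78712455e-04]
403 251
```

View pics/s6c.png

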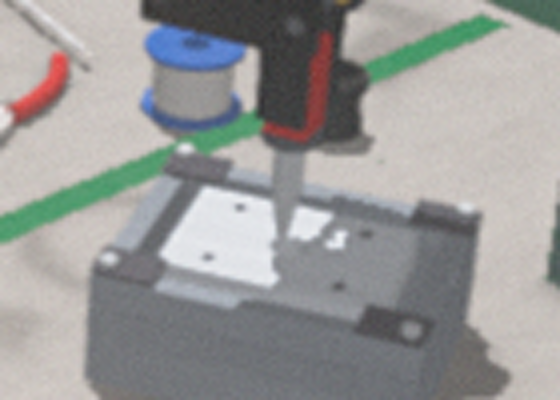

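The side view shows the tip at about (284,240) in the crop, right at the hole. Lower gently.

Emit:
send_rows(
  increments=[0, 0, 0, 0, 0, -0.2, 0, 0, 0, 0, 0, 0, -0.2, 0, 0, 0, 0, 0, 0, -0.2, 0, 0, 0, 0, 0, 0, 0, 0],
)

```text
time: 6.37
position: [0.4827, -0.0537, 0.1285]
tool_rot: [0.08, 0.997, 0.0, -0.0]
ft_force: [-0.1, -0.1, -2.8]
grip_width: 0.0217
grip_force: 45.0
```

Emit:
send_rows(
  increments=[0, 0, 0, 0, 0, -0.2, 0, 0, 0, 0, 0, 0, -0.2, 0, 0, 0, 0, 0, 0, -0.2, 0, 0, 0, 0, 0, 0, 0, 0],
)

```text
time: 6.7
position: [0.4825, -0.0536, 0.1221]
tool_rot: [0.08, 0.997, 0.0, -0.0]
ft_force: [-0.8, 0.6, -1.6]
grip_width: 0.0217
grip_force: 45.0
```

Emit:
send_rows(
  increments=[0, 0, 0, 0, 0, -0.2, 0, 0, 0, 0, 0, 0, -0.2, 0, 0, 0, 0, 0, 0, -0.1, 0, 0, 0, 0, 0, 0, 0, 0],
)

```text
time: 7.03
position: [0.4826, -0.0535, 0.1173]
tool_rot: [0.08, 0.997, 0.0, -0.0]
ft_force: [-0.1, -0.3, -3.0]
grip_width: 0.0216
grip_force: 45.0
```

Emit:
send_rows(
  increments=[0, 0, 0, 0.12, 0.08, 0, 0, 0, 0, 0, 0.12, 0.08, 0, 0, 0, 0, 0, 0.12, 0.08, 0, 0, 0, 0, 0, 0.1, 0.08, 0, 0, 0, 0, 0, 0, 0, 0, 0],
)

```text
time: 7.45
position: [0.487, -0.0504, 0.1175]
tool_rot: [0.08, 0.997, -0.0, -0.001]
ft_force: [-1.8, -2.5, -2.6]
grip_width: 0.0218
grip_force: 45.0
```

Plates slide with about 3 N. Now go down past the bush face.

Emit:
send_rows(
  increments=[0, 0, 0, 0, 0, -0.15, 0, 0, 0, 0, 0, 0, -0.15, 0, 0, 0, 0, 0, 0, -0.1, 0, 0, 0, 0, 0, 0, 0, 0],
)

```text
time: 7.78
position: [0.4872, -0.0504, 0.1133]
tool_rot: [0.08, 0.997, 0.0, -0.0]
ft_force: [-2.6, -0.9, -1.9]
grip_width: 0.0216
grip_force: 45.0
```

Emit:
send_rows(
  increments=[0, 0, 0, 0, 0, -0.1, 0, 0, 0, 0, 0, 0, -0.1, 0, 0, 0, 0, 0, 0, -0.1, 0, 0, 0, 0, 0, 0, 0, 0],
)

```text
time: 8.12
position: [0.4874, -0.0504, 0.1103]
tool_rot: [0.08, 0.997, 0.0, -0.0]
ft_force: [-2.3, -2.3, -0.5]
grip_width: 0.0215
grip_force: 45.0
```

The tip is now below the bush face without resistance, so it is in the bore. Continue.

Emit:
send_rows(
  increments=[0, 0, 0, 0, 0, -0.15, 0, 0, 0, 0, 0, 0, -0.15, 0, 0, 0, 0, 0, 0, -0.1, 0, 0, 0, 0, 0, 0, 0, 0],
)

```text
time: 8.45
position: [0.4874, -0.0505, 0.1063]
tool_rot: [0.08, 0.997, -0.0, -0.0]
ft_force: [-2.4, -1.9, -1.5]
grip_width: 0.0221
grip_force: 45.0
```

Emit:
send_rows(
  increments=[0, 0, 0, 0, 0, -0.15, 0, 0, 0, 0, 0, 0, -0.15, 0, 0, 0, 0, 0, 0, 0, 0],
)

```text
time: 8.7
position: [0.4874, -0.0505, 0.1032]
tool_rot: [0.08, 0.997, -0.0, -0.0]
ft_force: [-2.0, -1.8, -2.9]
grip_width: 0.0218
grip_force: 45.0
```

Emit:
send_rows(
  increments=[0, 0, 0, 0, 0, -0.15, 0, 0, 0, 0, 0, 0, -0.15, 0, 0, 0, 0, 0, 0, 0, 0],
)

```text
time: 8.95
position: [0.4875, -0.0505, 0.1003]
tool_rot: [0.08, 0.997, -0.0, 0.0]
ft_force: [-3.1, -2.7, -1.0]
grip_width: 0.0218
grip_force: 45.0
```

Emit:
send_rows(
  increments=[0, 0, 0, 0, 0, -0.15, 0, 0, 0, 0, 0, 0, -0.15, 0, 0, 0, 0, 0, 0, 0, 0],
)

```text
time: 9.2
position: [0.4875, -0.0504, 0.0973]
tool_rot: [0.08, 0.997, 0.0, 0.0]
ft_force: [-0.7, -3.0, -2.1]
grip_width: 0.0218
grip_force: 45.0
```

Emit:
send_rows(
  increments=[0, 0, 0, 0, 0, -0.1, 0, 0, 0, 0, 0, 0, -0.1, 0, 0, 0, 0, 0, 0, 0, 0],
)

```text
time: 9.45
position: [0.4874, -0.0504, 0.0954]
tool_rot: [0.08, 0.997, 0.0, 0.0]
ft_force: [-1.8, -1.5, -2.3]
grip_width: 0.0215
grip_force: 45.0
```

Emit:
send_rows(
  increments=[0, 0, 0, 0, 0, -0.1, 0, 0, 0, 0, 0, 0, -0.1, 0, 0, 0, 0, 0, 0, 0, 0],
)

```text
time: 9.7
position: [0.4874, -0.0504, 0.0934]
tool_rot: [0.08, 0.997, 0.0, 0.0]
ft_force: [-1.9, -2.6, -1.6]
grip_width: 0.0218
grip_force: 45.0
```

Emit:
send_rows(
  increments=[0, 0, 0, 0, 0, -0.1, 0, 0, 0, 0, 0, 0, -0.1, 0, 0, 0, 0, 0, 0, 0, 0],
)

```text
time: 9.95
position: [0.4874, -0.0504, 0.0914]
tool_rot: [0.08, 0.997, -0.0, 0.0]
ft_force: [-1.3, -2.3, -0.9]
grip_width: 0.0213
grip_force: 45.0
```

Emit:
send_rows(
  increments=[0, 0, 0, 0, 0, -0.1, 0, 0, 0, 0, 0, 0, -0.1, 0, 0, 0, 0, 0, 0, 0, 0],
)

```text
time: 10.2
position: [0.4874, -0.0504, 0.0894]
tool_rot: [0.08, 0.997, 0.0, -0.0]
ft_force: [-0.9, -2.7, -1.7]
grip_width: 0.0221
grip_force: 45.0
```

Emit:
send_rows(
  increments=[0, 0, 0, 0, 0, -0.1, 0, 0, 0, 0, 0, 0, -0.1, 0, 0, 0, 0, 0, 0, 0, 0],
)

```text
time: 10.45
position: [0.4874, -0.0503, 0.0874]
tool_rot: [0.08, 0.997, 0.0, -0.0]
ft_force: [-0.9, -2.1, -1.7]
grip_width: 0.0215
grip_force: 45.0
```

Emit:
send_rows(
  increments=[0, 0, 0, 0, 0, -0.1, 0, 0, 0, 0, 0, 0, -0.1, 0, 0, 0, 0, 0, 0, 0, 0],
)

```text
time: 10.7
position: [0.4874, -0.0503, 0.0854]
tool_rot: [0.08, 0.997, 0.0, -0.0]
ft_force: [-1.5, -2.0, -1.6]
grip_width: 0.0214
grip_force: 45.0
```

Emit:
send_rows(
  increments=[0, 0, 0, 0, 0, -0.1, 0, 0, 0, 0, 0, 0, -0.1, 0, 0, 0, 0, 0, 0, 0, 0],
)

```text
time: 10.95
position: [0.4874, -0.0503, 0.0834]
tool_rot: [0.08, 0.997, 0.0, -0.0]
ft_force: [-3.0, -1.3, -1.1]
grip_width: 0.0216
grip_force: 45.0
```

Emit:
send_rows(
  increments=[0, 0, 0, 0, 0, -0.1, 0, 0, 0, 0, 0, 0, -0.1, 0, 0, 0, 0, 0, 0, 0, 0],
)

```text
time: 11.2
position: [0.4873, -0.0503, 0.0814]
tool_rot: [0.08, 0.997, 0.0, -0.0]
ft_force: [-1.4, -2.1, -2.4]
grip_width: 0.0216
grip_force: 45.0
```

Near home; half-millimetre steps until the collar is felt.

Emit:
send_rows(
  increments=[0, 0, 0, 0, 0, -0.05, 0, 0, 0, 0, 0, 0, -0.05, 0, 0, 0, 0, 0, 0, 0, 0],
)

```text
time: 11.45
position: [0.4873, -0.0503, 0.0804]
tool_rot: [0.08, 0.997, 0.0, -0.0]
ft_force: [-1.5, -1.7, -1.9]
grip_width: 0.0216
grip_force: 45.0
```

Emit:
send_rows(
  increments=[0, 0, 0, 0, 0, -0.05, 0, 0, 0, 0, 0, 0, 0, 0],
)

```text
time: 11.62
position: [0.4873, -0.0503, 0.0803]
tool_rot: [0.08, 0.997, 0.0, -0.0]
ft_force: [-2.8, -0.6, 1.3]
grip_width: 0.0215
grip_force: 45.0
```

Emit:
send_rows(
  increments=[0, 0, 0, 0, 0, -0.05, 0, 0, 0, 0, 0, 0, 0, 0],
)

```text
time: 11.78
position: [0.4874, -0.0503, 0.0802]
tool_rot: [0.08, 0.997, -0.0, 0.0]
ft_force: [-2.5, -0.4, 6.9]
grip_width: 0.0217
grip_force: 45.0
```

The collar stopped at TCP z = 0.0802, 1 mm below its height on the stand (58 to 57 mm), so it is home. Release and retreat.

Emit:
send_rows(
  increments=[0, 0, 0, 0, 0, 0.05, 0.1, 0, 0, 0, 0, 0, 0, 0.4, 0, 0, 0, 0, 0, 0, 0.7, 0, 0, 0, 0, 0, 0, 0.7, 0, 0, 0, 0, 0, 0, 0.7, 0, 0, 0, 0, 0, 0, 0.7, 0, 0, 0, 0, 0, 0, 0.7],
)

```text
time: 12.37
position: [0.4877, -0.0505, 0.08]
tool_rot: [0.08, 0.997, -0.0, 0.0]
ft_force: [0.4, -0.1, 1.0]
grip_width: 0.0537
grip_force: 0.0
```

Emit:
send_rows(
  increments=[0, 0, 0, 0, 0, 1, 0.7, 0, 0, 0, 0, 0, 3, 0.7, 0, 0, 0, 0, 0, 3, 0.7, 0, 0, 0, 0, 0, 3, 0.7, 0, 0, 0, 0, 0, 3, 0.7, 0, 0, 0, 0, 0, 0, 0.7, 0, 0, 0, 0, 0, 0, 0.7],
)

```text
time: 12.95
position: [0.4886, -0.0508, 0.2124]
tool_rot: [0.08, 0.997, -0.001, 0.003]
ft_force: [-0.6, 0.6, -0.1]
grip_width: 0.0608
grip_force: 0.0
```

```bash
python3 - <<'E'
from h import *
c=look('wrist','w9.png'); P=cloud(c); m=redtop(c,P,(0,0,640,480)); n,l,s,ce=cv2.connectedComponentsWithStats(m.astype(np.uint8))
o=robot.get_obs(); print(o['position'],o['grip_width'],o['grip_force'],o['ft_force'])
for k in range(1,n):
    if s[k,4]>200: Q=P[l==k]; print(s[k],np.percentile(Q[:,2],[5,50,95]),Q[Q[:,2]>np.percentile(Q[:,2],60)].mean(0))
E
```

```text
[ 0.4874012  -0.05036701  0.21090288] 0.06103849393294922 0.0 [-1.46819166 -0.28336925 -0.40745348]
[303 223  34  32 735] [0.10627035 0.10747655 0.10858348] [ 0.48812875 -0.05068403  0.1081325 ]
```

View pics/w9.png

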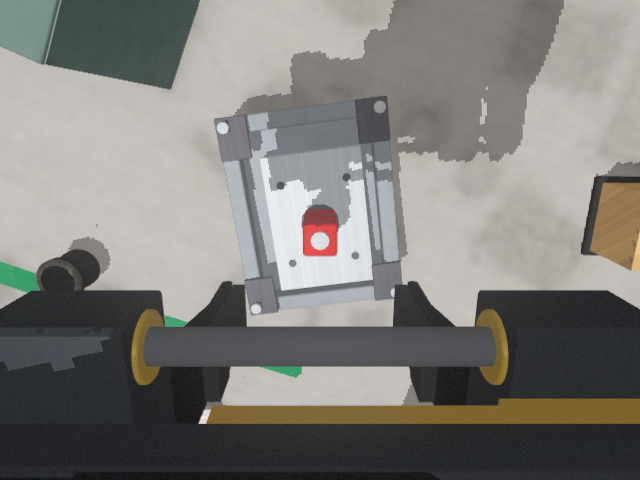

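The handle top at (320,240) reads 0.1075 m against an expected 0.107, upright on the plate and clear of the fingers. Hand in.

```bash
python3 -c "
from rig import robot
print(robot.hand_in())"
```

```text
the job is handed in; nothing more can be done
None
```

I put the pin through both plates into the bush, pushed it home with the collar on the top plate, and released it; I handed the job in at about 13 s, but no verdict came back. The wrist force readings never passed about 7 N, and I steered into the bore mainly from brass seen through the hole, using the force readings only to confirm it.

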